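# Hang the warming cabinet's door for its hinge pin

## Robot

A 6-joint arm with a two-finger parallel gripper is mounted at the origin on the work surface. World frame = base frame: x ahead of the robot, y to its left, z up, the work surface at z = 0. Lengths are in m, angles in rad, forces in N, time in s.
With the tool pointing down it reaches from about 0.4 to 0.825 m from the base axis. Payload 7 kg.
Tool frame: the origin (TCP) lies at the very end of the fingers, on their centre line; the grasp point (between the pads) lies 19 mm behind it (arm.pinch_z is the z of the grasp point in the tool frame, in m); z points along the fingers, y is the direction in which the jaws open and shut (so a half turn about z gives the same grasp; the last joint's range is limited). The gripper opens to 88 mm and grips with 3 to 60 N. Pads are 19 mm wide; open, the fingers measure 130 mm over their backs; the gripper's body (78 mm by 193 mm) begins 47 mm behind the grasp point.
Start: joints at [1.599, 0.359, 0.012, 0, -1.224, -0.288], TCP at [0.173, 0.652, 0.195] pointing down, gripper open.
Joint ranges: [-3.07, 3.07], [-1.43, 2.12], [-1.02, 1.25], [-3.03, 1.67], [-3.05, -0], [-3.03, 3.03]. Speed limits (rad/s): [2.39, 2.39, 3.01, 3.14, 3.14, 3.14].

## Interface

Orientations are given as [roll, pitch, yaw] about the fixed x, y, z axes, in that order (R = Rz(yaw) Ry(pitch) Rx(roll)).
In Python, from station import arm gives the robot as it stands.
- The arm moves only by the tool drive_tool, never from a script. Its argument "targets" is a list of rows, each a list of 6 numbers: the shift along the world's x, y, z in units of 0.04 m (1.0 is 0.04 m), then the turn, a rotation vector about the world's x, y, z in units of 6 degrees (1.0 is 6 degrees). In form: [[x, y, z, wx, wy, wz], ...]. A call has 1 to 5 rows; each row shifts and turns the commanded pose from where the row before left it; what a row does not reach is not made up. A row lasts 1/8 s, in which the tool goes at most 62.5 mm and 10.7 degrees, less where a joint would pass 70% of its speed; a pose out of reach is approached as far as the arm can. A call with a number of a shift or a turn outside -1 to 1 is refused whole. A call with a gripper value outside its range is refused whole. "claw" is the opening, from 0 (shut) to 1 (fully open), set as the call begins (left out, the last holds). The fingers move at their own pace and stop on an object; "newtons" is the grip in N (left out, the last holds). Time passes only in rows, so rows that do not move let the fingers close. It gives the time, the measured TCP pose, the force and the opening at its end, in the units of the state.
- arm.get_state(): the state, without advancing time (a new reading comes with each control period).
- arm.grab_frame(name): name is "side" or "top" or "wrist"; returns (picture, depth): 384x512x3 uint8, red, green, blue; 384x512 float32, m along the optical axis (not along the pixel's ray), 0 where there is no reading.
- arm.get_calibration(name): a dict with "mtx" (3x3 intrinsics, pixels), "dist_coeffs" ([k1, k2, p1, p2, k3] as OpenCV has them; the pictures are not rectified), "origin" and "rotation" of the camera in the world. Camera axes: x right, y up, looking along -z (the intrinsics and any distortion apply to the point x, -y, -z); pixel columns grow to the right and rows downward; lengths in m; the calibration is good to about 2 mm. A picture is of the moment at which its call begins: read the wrist's pose just before it. get_calibration takes no time and is no camera call; for the wrist camera it gives the pose at the moment of the call.
- arm.job_done(): hands the job in, once; it reports no verdict.
Trained networks look in the newest picture that a camera, given by its name, has taken for a name from the list of things; names that differ only in an ending like _2 or _b are one class to them, and where a whole thing is asked for, a point or a joint stands for the part that bears it (a point fixed in the world has none). Each returns a list of dicts, best first, with "score" (0 to 1); they miss things now and then, are a little off and sometimes report something else, mostly with a low value. They report only what shows in the picture. A call takes as long as a camera call. They do not tell look-alikes from the thing itself.
- arm.search_frame(target, camera): "point" ([x, y, z] in m, in the coordinates of the camera as it stood for that picture, good to about 4 mm: the middle of the surface that is visible of it).
- arm.cut_out(target, camera): "pixels" (384x512 bool, what is visible of it).
- arm.landmark_of(target, camera): "point" ([x, y, z] in m, in the coordinates of the camera as it stood for that picture, good to about 4 mm: a listed point, or the origin of a listed thing).
The state is a dict: "t": time; "q": joint angles; "qd": joint speeds; "joint_efforts": joint torques, N m; "eef_pos": TCP position; "ee_rot": TCP orientation; "force": force on the tool from outside, world axes, zero at the start; "moment": the same for the moment, N m; "width": finger opening in m.
Only numpy, scipy, OpenCV 4.12 (cv2) and the standard library are available. Lean on these libraries where they do the work, as an engineer would, in place of code of your own. Each camera call takes 0.05 s, during which the arm holds its last target. There are 200 camera calls.

## Task

Hang the door of the small tube-warming cabinet ready for its hinge pin: first draw the pin straight up by its knob until it is completely out of the gap between the two knuckles on the cabinet, and leave it up there. Then lift the door that has the hinge knuckle (not the plain panel) out of its stand and bring its knuckle into the middle of that gap, upright, so that the three holes line up. Finish while holding the door still there in the gripper, in the air and not resting on or leaning against the cabinet or the pin, so that a colleague can drop the pin; leave the other things on the surface where they are.

Things in the scene. Friction and masses are not known exactly. Their poses are not given: they have to be found in the camera images.
- warmer: White tube-warming cabinet, fixed, 180 deep, 220 wide, 122 high (grey control housing on its rear half: to 177), open at the front, door missing. Origin: on the surface at the foot of the vertical hinge axis, at one front jamb. It stands turned: its open front looks to the robot's right (-y) and a little towards it, the hinge at the jamb far from the robot. z up; x points into the cabinet; front face at x = +12.5 mm; it spans y = -20 to +200 mm.
- jamb_gap (a point): Centre of the 40 mm gap between the cabinet's two steel knuckles, on the hinge axis, 63 mm above the surface; axes as the cabinet's. Knuckles: upright tubes, 20 mm outside, 11 bore, 20 high, at 23-43 and 83-103 mm above the surface. Before the face all is open: the door's knuckle slides in level along +x, the door standing straight out; its swing angle is free.
- pin (a joint): Height (m) of the captive hinge pin above fully home: 0 home (its point 33 mm above the surface, in the lower knuckle), 0.065 end stop. It starts 0 to 0.012 up. Above 0.050 its point is out of the gap, inside the upper knuckle. It slides straight up with about 2.5 N friction and stays where it is left.
- pin_knob (a point): Centre of the dark steel knob on top of the pin: upright cylinder, 18 mm in diameter, 20 high, 155 mm above the surface when the pin is home; it rises with the pin. The 6 mm pin runs down from it along the hinge axis. With the pin home, the knob's underside is 23 mm above the cabinet's top and 42 mm above the upper knuckle.
- door_grip (a point): Place to grip the door: in mid-thickness, 15 mm below its top edge, 82 mm from its knuckle's axis. The door is a white panel 110 long, 12 thick, 102 high, standing upright, about 0.22 kg. z up; x runs along the panel towards the knuckle; y across its thickness. In the stand it is 95 mm above the surface.
- door_knuckle (a point): Centre of the door's steel knuckle (upright tube, 20 mm outside, 11 bore, 30 high) at mid-height on the door's end edge; 82 mm along x from door_grip and 36 mm below it. Axes as door_grip's; z along the tube. The panel ends 15 mm short of the tube's axis and reaches 51 mm above and below the tube's centre.
- door: The door as a whole; origin at the middle of the panel's underside, x towards the knuckle, z up (door_grip is at x -12, z 87 mm).
- stand_a: Grey stand of the door, fixed, base 130 x 70 x 8 mm, with two rails that leave a slot 14 mm wide along its x, 26 mm deep, open above; rail tops 34 mm above the surface. Origin: centre of its underside. The door stands in the slot with its underside 8 mm above the surface: lift it straight up 30 mm or more to free it.
- partition: Bystander: plain white panel of the door's size without a knuckle, in a like stand. Origin: middle of its underside.
- stand_b: Fixed stand of the plain panel, like the door's stand.
- tube_rack: Bystander: yellow tube rack with capped tubes, 75 x 170 mm, 105 high. Origin under its centre.
- tip_box: Bystander: blue tip box with clear lid, 87 x 122 mm, 72 high. Origin under its centre.
- dishes: Bystander: two stacked culture dishes, 90 mm in diameter, 34 high. Origin under its centre.
- reagent: Bystander: amber bottle, 48 mm in diameter, 85 high. Origin under its centre.
- jar: Bystander: white jar, 60 mm in diameter, 60 high. Origin under its centre.
- beaker: Bystander: glass beaker, 80 mm in diameter, 100 high. Origin under its centre.
Not all that is in view belongs to the job. What is shaped like the door but yellow is not meant. What is shaped like the stand_a but yellow is not meant.

How it is judged:
On the way, in this order (a step that is already met when the one before it is completed fails the run):
1. the pin is drawn up out of the gap (value of joint pin above 0.05 m), for 0.2 s.
2. the door is lifted off its stand in the gripper (distance of door_grip from where it was at the start of the episode above 0.03 m and contact force between door and the fingers above 3 N and contact force between door and stand_a below 0.1 N), for 0.2 s.
At the end, for the whole second after the job is handed in: The pin is still up (joint above 0.050); the door's knuckle centre is within 3 mm horizontally and 4.5 mm vertically of the gap's centre, its axis within 0.07 rad of the hinge axis; the gripper holds the door (more than 3 N), at rest, and the cabinet and pin bear less than 2 N from it (value of joint pin above 0.05 m and horizontal distance between door_knuckle and jamb_gap below 0.003 m and z of door_knuckle in the frame of jamb_gap between -0.0045 and 0.0045 m and angle between the z axis of door_knuckle and the z axis of jamb_gap, either way round below 0.07 rad and contact force between door and the fingers above 3 N and contact force between door and warmer below 2 N and linear speed of door below 0.02 m/s); the arm keeps its last pose, push and grip.
It fails at once if another thing on the surface was pushed more than 25 mm or tipped over (distance of any of partition, tube_rack, tip_box, dishes, reagent, jar, beaker from where it was at the start of the episode above 0.025 m or angle between any of partition, tube_rack, tip_box, dishes, reagent, jar, beaker's own z axis and vertical above 0.5 rad).
It also fails if it takes over 51 s, if anything falls off the work surface, if the arm or the gripper's body presses on something with over 40 N, if the wrist force passes 120 N, or if a joint passes its speed limit or range.

## Working session

There is one attempt and no reset: what is moved stays moved. The work goes in short steps, Python scripts to look and compute and a tool call to move; the robot and the scene stay as the last step left them, time stands still between calls to the robot, and variables do not carry over. Pictures are saved under pics/ and viewed, about 8 in all and at most 12, crops included, and the job is handed in when it is done.

Besides the shell and the picture viewer there is one more tool, called after "Emit:" as a command line: name --pt "numbers of a row" for each row, then --argument value for the rest. drive_tool: Moves the arm, as the interface text tells. Shifts and turns lie within -1 to 1; 1 stands for 0.04 m of shift or 6 degrees of turn. Its arguments: {"type":"object","properties":{"targets":{"type":"array"},"claw":{"type":"number"},"newtons":{"type":"number"}},"required":["targets"]}

```bash
mkdir -p pics; ls
cat > h.py <<'E'
import numpy as np, cv2
from station import arm
from scipy.spatial.transform import Rotation as R
def toW(p,c): return np.array(c["origin"])+np.array(c["rotation"])@np.asarray(p)
def save(n,im,f): cv2.imwrite("pics/"+f,cv2.cvtColor(im,cv2.COLOR_RGB2BGR))
def cloud(depth,c,mask):
    v,u=np.nonzero(mask&(depth>0)); z=depth[v,u]
    p=cv2.undistortPoints(np.stack([u,v],1).astype(np.float64).reshape(-1,1,2),np.array(c["mtx"]),np.array(c["dist_coeffs"])).reshape(-1,2)
    P=np.stack([p[:,0]*z,-p[:,1]*z,-z],1)
    return np.array(c["origin"])+P@np.array(c["rotation"]).T
E
python3 - <<'E'
from h import *
s=arm.get_state(); print(s); print(arm.pinch_z)
for n in("side","top"):
    im,d=arm.grab_frame(n); c=arm.get_calibration(n); save(n,im,n+"0.png"); np.savez(n+"0.npz",im=im,d=d)
    print(n,c["origin"])
    for t in("pin_knob","door_grip","door_knuckle","jamb_gap","warmer","door","stand_a","partition","tube_rack","tip_box","dishes","reagent","jar","beaker"):
        try: print(t,[(np.round(toW(r["point"],c),3).tolist(),round(r["score"],2)) for r in arm.landmark_of(t,n)][:4])
        except Exception as e: print(t,e)
a=cv2.imread("pics/side0.png");
E
```

```text
pics
{'t': 0.0, 'q': array([ 1.59909422e+00,  3.59384046e-01,  1.10954948e-02, -3.33959037e-04,
       -1.22413207e+00, -2.88043780e-01]), 'qd': array([-0.00144572, -0.00124624,  0.00053442,  0.00028562,  0.00012073,
        0.00172254]), 'joint_efforts': array([-2.41434309e-04, -5.82713091e+01,  2.93050611e+01,  6.99747384e+00,
        6.82278143e-03, -1.51419463e-04]), 'eef_pos': array([0.17329792, 0.65182283, 0.19394345]), 'ee_rot': array([ 3.13994609e+00, -1.60453415e-04, -2.59859476e-01]), 'force': array([-0.74747393, -0.0795039 ,  1.3115787 ]), 'moment': array([ 0.01677225, -0.00217449,  0.06857354]), 'width': 0.08731005767583896}
-0.0188
side [ 0.40286678 -0.73185254  1.01695943]
pin_knob [([0.599, -0.536, 1.213], 0.65)]
door_grip [([0.536, -0.598, 1.151], 0.69), ([0.491, -0.644, 1.105], 0.61)]
door_knuckle [([0.545, -0.59, 1.159], 0.81), ([0.55, -0.585, 1.164], 0.56)]
jamb_gap [([0.605, -0.53, 1.219], 0.74)]
warmer [([0.612, -0.523, 1.226], 0.82)]
door [([0.543, -0.592, 1.157], 0.71), ([0.503, -0.632, 1.117], 0.67)]
stand_a [([0.513, -0.621, 1.127], 0.69), ([0.506, -0.629, 1.
[... 721 characters left out ...]
ap [([2.989, 2.818, 4.678], 0.84), ([2.941, 2.769, 4.63], 0.21)]
warmer [([3.077, 2.906, 4.767], 0.71)]
door [([3.171, 3.0, 4.861], 0.74), ([3.112, 2.941, 4.802], 0.68)]
stand_a [([3.089, 2.917, 4.778], 0.89), ([3.118, 2.947, 4.807], 0.73), ([2.977, 2.806, 4.666], 0.68), ([2.827, 2.656, 4.517], 0.57)]
partition [([3.076, 2.905, 4.765], 0.62)]
tube_rack [([3.215, 3.044, 4.905], 0.72), ([2.945, 2.774, 4.635], 0.71)]
tip_box [([2.938, 2.767, 4.627], 0.73), ([3.076, 2.905, 4.766], 0.59)]
dishes [([3.162, 2.991, 4.851], 0.75)]
reagent [([3.171, 3.0, 4.861], 0.61)]
jar [([3.068, 2.897, 4.757], 0.47)]
beaker [([2.951, 2.78, 4.641], 0.76), ([2.975, 2.804, 4.664], 0.66), ([3.08, 2.909, 4.769], 0.27)]
```

```bash
cat > fix.py <<'E'
s=open('h.py').read()
s=s.replace('np.array(c["rotation"])','RM(c)').replace('def toW','def RM(c):\n    r=np.array(c["rotation"]); return r if r.shape==(3,3) else R.from_euler("xyz",r).as_matrix()\ndef toW',1)
open('h.py','w').write(s)
E
python3 fix.py
python3 - <<'E'
from h import *
for n in("side","top"):
    im,d=arm.grab_frame(n); c=arm.get_calibration(n); print(n,c["rotation"],c["mtx"],c["dist_coeffs"])
    for t in("pin_knob","door_grip","door_knuckle","jamb_gap","warmer","door","stand_a","partition","tube_rack","tip_box","dishes","reagent","jar","beaker"):
        print(t,[(np.round(toW(r["point"],c),3).tolist(),round(r["score"],2)) for r in arm.landmark_of(t,n)][:4])
E
```

```text
side [ 0.69446618 -0.01853594 -0.08952982] [[398.544607     0.         257.78369834]
 [  0.         398.544607   190.10185331]
 [  0.           0.           1.        ]] [-0.04028433  0.          0.          0.          0.        ]
pin_knob [([0.628, 0.175, 0.164], 0.5), ([0.715, -0.096, -0.002], 0.45)]
door_grip [([0.511, -0.482, 0.091], 0.94), ([0.449, -0.313, 0.095], 0.79), ([0.464, -0.312, 0.002], 0.68)]
door_knuckle [([0.521, -0.402, 0.053], 0.94), ([0.528, -0.3, 0.056], 0.72), ([0.409, 0.504, -0.001], 0.71)]
jamb_gap [([0.627, 0.179, 0.064], 0.58)]
warmer [([0.629, 0.178, -0.004], 0.94), ([0.654, -0.464, -0.006], 0.72)]
door [([0.512, -0.471, 0.001], 0.94), ([0.457, -0.31, 0.007], 0.74)]
stand_a [([0.465, -0.313, -0.001], 0.84), ([0.289, -0.448, 0.001], 0.69), ([0.478, -0.126, 0.007], 0.57)]
partition [([0.477, -0.122, 0.008], 0.57), ([0.534, -0.302, 0.06], 0.46)]
tube_rack [([0.653, -0.467, -0.01], 0.94)]
tip_box [([0.28, 0.313, -0.002], 0.58), ([0.481, -0.125, 0.006], 0.49), ([0.627, 0.178, 0.062], 0.26)]
dishes [([0.717, -0.098, -0.003], 0.63)]
reagent [([0.675, -0.22, 0.0],
[... 435 characters left out ...]
14, -0.483, 0.088], 0.56)]
door_knuckle [([0.522, -0.403, 0.051], 0.59), ([0.536, -0.299, 0.06], 0.47)]
jamb_gap [([0.63, 0.177, 0.065], 0.65)]
warmer [([0.63, 0.175, -0.002], 0.73)]
door [([0.516, -0.474, 0.001], 0.64), ([0.464, -0.314, 0.008], 0.57)]
stand_a [([0.283, -0.453, 0.001], 0.82), ([0.483, -0.118, 0.004], 0.75), ([0.461, -0.314, -0.002], 0.65)]
partition [([0.48, -0.123, 0.01], 0.42)]
tube_rack [([0.652, -0.469, -0.001], 0.7)]
tip_box [([0.284, 0.311, 0.005], 0.62), ([0.451, -0.31, 0.094], 0.27)]
dishes [([0.721, -0.098, -0.002], 0.8)]
reagent [([0.674, -0.219, 0.0], 0.49)]
jar [([0.302, -0.295, -0.002], 0.78), ([0.721, -0.094, 0.0], 0.25)]
beaker [([0.408, 0.499, -0.002], 0.92)]
```

View pics/side0.png

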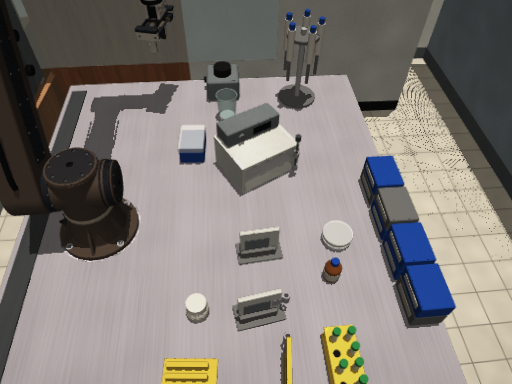

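View pics/top0.png

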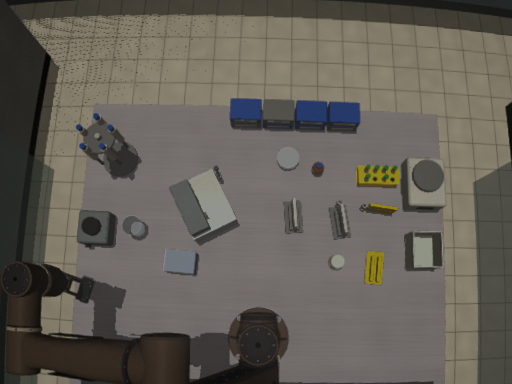

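Run:
```python
from h import *
P=[]
for n in("side","top"):
    z=np.load(n+"0.npz"); c=arm.get_calibration(n); P=cloud(z["d"],c,np.ones((384,512),bool))
    print(n)
    # knob
    m=(np.hypot(P[:,0]-.63,P[:,1]-.177)<.025)&(P[:,2]>.14); K=P[m]; print("knob",len(K),K.mean(0).round(4),np.percentile(K[:,2],[5,50,95]).round(4), np.ptp(K[:,:2],axis=0).round(3))
    # door top
    for nm,(x,y) in dict(door=(.46,-.312),part=(.48,-.122)).items():
        m=(np.hypot(P[:,0]-x,P[:,1]-y)<.085)&(P[:,2]>.07)&(P[:,2]<.13); D=P[m]; t=D[(D[:,2]>np.percentile(D[:,2],97)-.008)]
        (cx,cy),(w,h),a=cv2.minAreaRect(t[:,:2].astype(np.float32)); vx,vy,_,_=cv2.fitLine(t[:,:2].astype(np.float32),cv2.DIST_HUBER,0,.01,.01).ravel()
        print(nm,len(t),np.round([cx,cy,w,h,a],3),np.degrees(np.arctan2(vy,vx)),t.mean(0).round(4))
    # cabinet top 122
    m=(abs(P[:,2]-.122)<.008)&(np.hypot(P[:,0]-.58,P[:,1]-.25)<.2); C=P[m]; r=cv2.minAreaRect(C[:,:2].astype(np.float32)); print("cab",len(C),r,cv2.boxPoints(r).round(3).tolist())
    m=(abs(P[:,2]-.177)<.008)&(np.hypot(P[:,0]-.58,P[:,1]-.25)<.25); C=P[m]; r=cv2.minAreaRect(C[:,:2].astype(np.float32)); print("house",len(C),r)
    im=z["im"]
    if n=="side":
        a=cv2.resize(im[280:384,220:380],None,fx=4,fy=4,interpolation=2); b=cv2.resize(im[95:195,200:360],None,fx=4,fy=4,interpolation=2)
        b=cv2.resize(im[120:190,220:380],None,fx=4,fy=4)[:180]
        save(n,np.vstack([a,b]),"crop1.png")
```

```text
side
knob 43 [0.6248 0.1724 0.166 ] [0.1471 0.1681 0.1753] [0.017 0.015]
door 244 [ 0.461 -0.312  0.11   0.014  9.855] 9.675787 [ 0.4601 -0.3131  0.11  ]
part 179 [ 0.478 -0.125  0.11   0.014  5.331] 4.9612484 [ 0.4771 -0.1266  0.1088]
cab 1740 ((0.5075267553329468, 0.20375387370586395), (0.22629427909851074, 0.1539204716682434), 24.215930938720703) [[0.37299999594688416, 0.2280000001192093], [0.4359999895095825, 0.08699999749660492], [0.6420000195503235, 0.18000000715255737], [0.5789999961853027, 0.3199999928474426]]
house 1026 ((0.5024551749229431, 0.21472525596618652), (0.2001691460609436, 0.20087239146232605), 27.604108810424805)
top
knob 24 [0.6272 0.176  0.1723] [0.16   0.1732 0.1805] [0.016 0.016]
door 48 [ 0.463 -0.309  0.106  0.012  9.036] 7.7106676 [ 0.4587 -0.3107  0.1147]
part 57 [ 0.48  -0.125  0.108  0.012  4.412] 5.744895 [ 0.4818 -0.1244  0.1128]
cab 1446 ((0.5100022554397583, 0.20829443633556366), (0.22799818217754364, 0.1538831889629364), 23.87479591369629) [[0.375, 0.2329999953508377], [0.43700000643730164, 0.09200000017881393], [0.6449999809265137, 0.18400000035762787], [0.5830000042915344, 0.32499998807907104]]
house 1029 ((0.5043345093727112, 0.2166825532913208), (0.201679527759552, 0.1971350908279419), 26.926855087280273)
```

View pics/crop1.png

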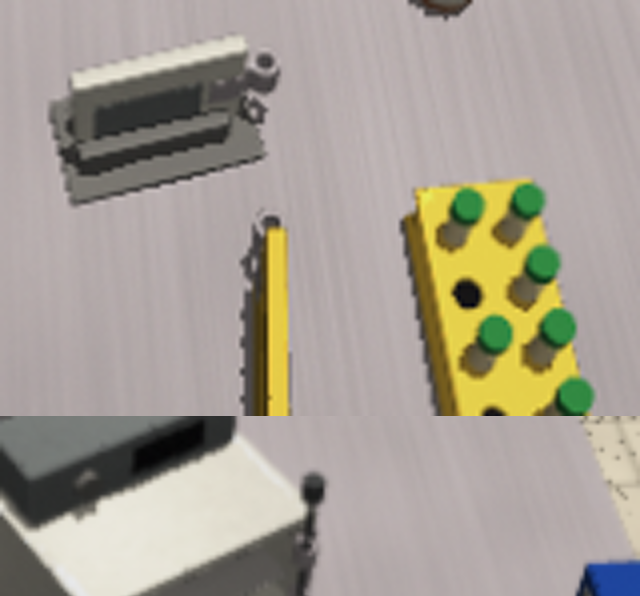

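The crop shows that the white panel with the steel knuckle (side picture ~(285,298)) is the door. The yellow look-alike is at (288,358) and the plain panel at (260,243). The knob is at (298,137). I'm moving above the knob.

Emit:
drive_tool --pt "0 0 1 0 0 0" --pt "0.2 -0.2 1 0 0 -0.5" --pt "0.94 -0.98 0 0 0 -0.75" --pt "0.94 -0.98 0 0 0 -0.75" --pt "0.94 -0.98 0 0 0 -0.75" --claw 1

```text
t: 3.62
eef_pos: [0.295, 0.5255, 0.2751]
ee_rot: [-3.141, 0.0, -0.55]
force: [0.6, 0.5, -0.2]
width: 0.0877
```

Emit:
drive_tool --pt "0.94 -0.98 0 0 0 -0.75" --pt "0.94 -0.98 0 0 0 -0.75" --pt "0.94 -0.98 0 0 0 -0.75" --pt "0.94 -0.98 0 0 0 -0.75" --pt "0.94 -0.98 0 0 0 -0.75"

```text
t: 4.25
eef_pos: [0.4832, 0.3293, 0.2752]
ee_rot: [-3.141, 0.0, -0.943]
force: [0.5, 1.4, 0.5]
width: 0.0874
```

Emit:
drive_tool --pt "0.94 -0.98 0 0 0 -0.75" --pt "0.94 -0.98 0 0 0 -0.75" --pt "0.94 -0.98 0 0 0 -0.5" --pt "0.6 -0.9 0 0 0 0" --pt "0 0 0 0 0 0"

```text
t: 4.88
eef_pos: [0.6203, 0.1745, 0.2742]
ee_rot: [3.141, -0.0, -1.154]
force: [-0.5, -0.1, -0.3]
width: 0.0877
```

Run:
```python
from h import *
s=arm.get_state(); print(s["t"],s["eef_pos"],s["ee_rot"],s["q"].round(2))
c=arm.get_calibration("wrist"); im,d=arm.grab_frame("wrist"); save("w",im,"w1.png")
for t in("pin_knob","jamb_gap","warmer"): print(t,[(np.round(toW(r["point"],c),4).tolist(),round(r["score"],2)) for r in arm.landmark_of(t,"wrist")][:3])
P=cloud(d,c,np.ones((384,512),bool))
m=(np.hypot(P[:,0]-.63,P[:,1]-.177)<.02)&(P[:,2]>.15); K=P[m]; print(len(K))
if len(K):
  t=K[K[:,2]>np.percentile(K[:,2],90)-.004]; print(cv2.minEnclosingCircle(t[:,:2].astype(np.float32)),t.mean(0),len(t))
m=(abs(P[:,2]-.122)<.006)&(np.hypot(P[:,0]-.58,P[:,1]-.25)<.2); C=P[m]
if len(C): print("cab",cv2.minAreaRect(C[:,:2].astype(np.float32)),len(C))
```

```text
4.875 [0.62026756 0.17446621 0.27423968] [ 3.14065033e+00 -4.27988615e-04 -1.15363689e+00] [ 0.58  0.27  0.07  0.   -1.37 -0.16]
pin_knob [([0.6269, 0.18, 0.1667], 0.96), ([0.6266, 0.1765, -0.002], 0.63)]
jamb_gap [([0.6286, 0.177, 0.0627], 0.98)]
warmer [([0.6233, 0.1766, 0.003], 0.78)]
373
((0.6295854449272156, 0.17178094387054443), 0.015351463109254837) [0.62761956 0.17553673 0.19629635] 308
cab ((0.5029516220092773, 0.21978068351745605), (0.2198459953069687, 0.19590425491333008), 28.038799285888672) 15628
```

View pics/w1.png

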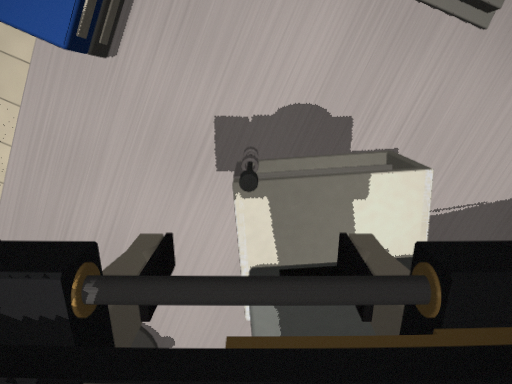

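Run:
```python
from h import *
c=arm.get_calibration("wrist"); im,d=arm.grab_frame("wrist")
K=np.array(c["mtx"]);D=np.array(c["dist_coeffs"])
g=cv2.cvtColor(im,cv2.COLOR_RGB2GRAY)
print(g[168:194,249], d[168:194:3,249].round(3)); print(g[180,234:264])
m=np.zeros_like(g,bool); m[165:196,236:262]=True
P=cloud(d,c,m&(g<60)); print("dark",len(P),np.percentile(P[:,2],[5,25,50,75,95]).round(3))
T=P[(P[:,2]>.155)&(P[:,2]<.19)]; print(T.mean(0),np.percentile(T[:,0],[5,95]),np.percentile(T[:,1],[5,95]),len(T))
r=arm.cut_out("pin_knob","wrist")
if r:
  M=r[0]["pixels"]; v,u=np.nonzero(M); print(r[0]["score"],M.sum(),u.min(),u.max(),v.min(),v.max()); Q=cloud(d,c,M); print(Q.mean(0),np.percentile(Q[:,2],[5,25,50,75,95]).round(3))
# cabinet orientation: top front edge, plane 0.122
A=cloud(d,c,np.ones_like(m)); C=A[abs(A[:,2]-.122)<.005]; C=C[np.hypot(C[:,0]-.55,C[:,1]-.22)<.16]
a=np.radians(26); u=np.array([np.cos(a),np.sin(a)]); n=np.array([-u[1],u[0]])
s=C[:,:2]@u; t=C[:,:2]@n
e=[]
for b in np.arange(s.min()+.02,s.max()-.01,.008):
    k=(s>=b)&(s<b+.008)
    if k.sum()>10: e.append(u*(b+.004)+n*np.percentile(t[k],1))
e=np.array(e,np.float32); l=cv2.fitLine(e,cv2.DIST_HUBER,0,.01,.01).ravel(); print("front edge deg",np.degrees(np.arctan2(l[1],l[0])),l)
q=np.array([.6275,.177]); dd=l[:2]; nn=np.array([-dd[1],dd[0]]); print("hinge to face",(l[2:]-q)@nn*np.sign(dd[0]))
# hinge point from pixels (249,180) at z=.17
```

```text
[ 26  28  38  38  38  38  36  40  37  37  40  38  37  38  38  35  37  35
  35  57  92 104 105 104 105 105] [0.304 0.296 0.3   0.3   0.3   0.302 0.304 0.358 0.358]
[102 104 101  99 100  62  39  37  37  38  40  35  36  36  37  37  36  38
  37  32  38  34  36  42  96 106 106 103 103 104]
dark 350 [0.157 0.173 0.173 0.174 0.175]
[0.62706763 0.17641861 0.1720101 ] [0.61984941 0.63428633] [0.1696325  0.18429413] 333
0.83 367 239 257 158 186
[0.62711184 0.17633589 0.16629535] [0.114 0.171 0.173 0.174 0.175]
front edge deg 27.673492 [0.8856086  0.46443236 0.5458096  0.15001152]
hinge to face 0.014038426497910527
```

Emit:
drive_tool --pt "0.17 0.05 0 0 0 0" --pt "0 0 -1 0 0 0" --pt "0 0 -1 0 0 0" --pt "0 0 -0.8 0 0 0" --pt "0 0 -0.38 0 0 0"

```text
t: 5.8
eef_pos: [0.6252, 0.1793, 0.1458]
ee_rot: [3.139, -0.0, -1.149]
force: [0.8, -0.6, -0.1]
width: 0.0878
```

Emit:
drive_tool --pt "0 0 0 0 0 0" --pt "0 0 0 0 0 0" --pt "0 0 0 0 0 0" --pt "0 0 0 0 0 0" --pt "0 0 0 0 0 0" --claw 0 --newtons 30

```text
t: 6.42
eef_pos: [0.6259, 0.1792, 0.1481]
ee_rot: [-3.141, 0.0, -1.15]
force: [0.4, 0.8, 0.3]
width: 0.0432
```

Emit:
drive_tool --pt "0 0 0 0 0 0" --pt "0 0 0 0 0 0" --pt "0 0 0 0 0 0" --pt "0 0 0 0 0 0" --pt "0 0 0 0 0 0"

```text
t: 7.05
eef_pos: [0.6258, 0.1791, 0.1476]
ee_rot: [3.142, -0.0, -1.15]
force: [-0.3, -1.0, -0.6]
width: 0.0008
```

Emit:
drive_tool --pt "0 0 0.2 0 0 0" --pt "0 0 0.2 0 0 0" --pt "0 0 0.2 0 0 0" --pt "0 0 0.2 0 0 0"

```text
t: 7.55
eef_pos: [0.6259, 0.1792, 0.1805]
ee_rot: [-3.141, 0.0, -1.15]
force: [-0.5, -0.1, -0.6]
width: 0.0
```

Emit:
drive_tool --pt "0 0 0 0 0 0" --pt "0 0 0 0 0 0" --pt "0 0 0 0 0 0" --pt "0 0 0 0 0 0" --pt "0 0 0 0 0 0" --claw 1

```text
t: 8.18
eef_pos: [0.6258, 0.1791, 0.1795]
ee_rot: [3.141, -0.0, -1.15]
force: [-0.5, -0.1, -0.2]
width: 0.0447
```

Run:
```python
from h import *
print(arm.get_state()["eef_pos"],arm.get_state()["width"])
ims=[]
for n in("side","wrist"):
    im,d=arm.grab_frame(n); c=arm.get_calibration(n); 
    P=cloud(d,c,np.ones((384,512),bool)); g=cv2.cvtColor(im,cv2.COLOR_RGB2GRAY).ravel()
    print(n,[(np.round(toW(r["point"],c),4).tolist(),round(r["score"],2)) for r in arm.landmark_of("pin_knob",n)][:2],[(np.round(toW(r["point"],c),4).tolist(),round(r["score"],2)) for r in arm.landmark_of("jamb_gap",n)][:2])
    ims.append(cv2.resize(im[80:220,220:360],(420,420)) if n=="side" else cv2.resize(im[90:384],(380,420)))
save("",np.hstack(ims),"k2.png")
```

```text
[0.62576811 0.17909182 0.17947817] 0.04474378083419693
side [([0.6283, 0.1773, 0.1674], 0.57), ([0.4641, -0.3124, 0.0022], 0.27)] [([0.4109, 0.4995, 0.0006], 0.6), ([0.6296, 0.1805, 0.0638], 0.56)]
wrist [([0.6279, 0.1803, 0.1646], 0.81)] [([0.6274, 0.1764, 0.0641], 0.63)]
```

View pics/k2.png

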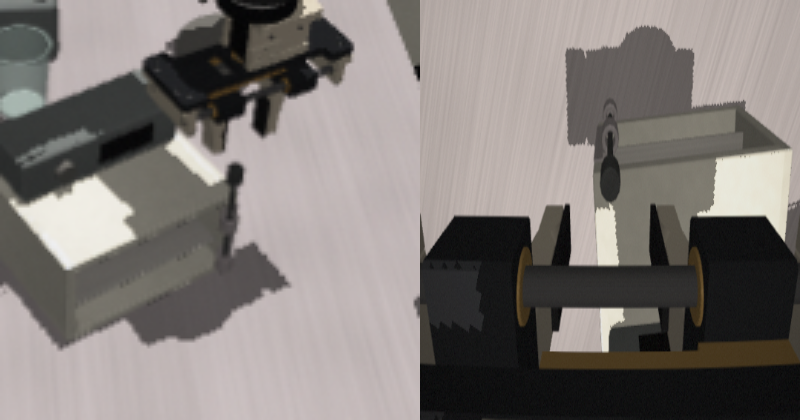

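Run:
```python
from h import *
s=arm.get_state(); Rt=R.from_euler("xyz",s["ee_rot"]).as_matrix()
for n in("side","wrist"):
    im,d=arm.grab_frame(n); c=arm.get_calibration(n)
    P=cloud(d,c,np.ones((384,512),bool)); L=(P-s["eef_pos"])@Rt
    m=(abs(L[:,0])<.08)&(abs(L[:,1])<.11)&(L[:,2]>-.12)&(L[:,2]<.06); Q=L[m]
    print(n,len(Q),c["origin"])
    for z in np.arange(-.12,.06,.01):
        k=(Q[:,2]>z)&(Q[:,2]<=z+.01)
        if k.sum()>4: print(round(z,3),k.sum(),"x",np.percentile(Q[k,0],[5,50,95]).round(3),"y",np.percentile(Q[k,1],[5,25,50,75,95]).round(3))
    # project TCP
    q=RM(c).T@(s["eef_pos"]-c["origin"]); px=cv2.projectPoints(np.array([[q[0],-q[1],-q[2]]]),np.zeros(3),np.zeros(3),np.array(c["mtx"]),np.array(c["dist_coeffs"]))[0].ravel(); print("tcp px",px, "width",s["width"])
```

```text
side 1122 [ 0.40286678 -0.73185254  1.01695943]
-0.12 198 x [-0.027  0.031  0.04 ] y [-0.081 -0.039  0.003  0.044  0.089]
-0.11 125 x [-0.026  0.032  0.04 ] y [-0.083 -0.043  0.05   0.088  0.09 ]
-0.1 17 x [-0.024  0.     0.032] y [-0.039 -0.037  0.088  0.088  0.089]
-0.09 18 x [-0.007  0.011  0.013] y [-0.051 -0.045 -0.039 -0.037  0.056]
-0.08 30 x [0.003 0.01  0.013] y [-0.051 -0.04  -0.036  0.047  0.056]
-0.07 44 x [-0.006  0.01   0.013] y [-0.047 -0.036 -0.034  0.046  0.054]
-0.06 33 x [-0.004  0.01   0.012] y [-0.047 -0.039 -0.034  0.039  0.052]
-0.05 45 x [-0.008  0.009  0.014] y [-0.047 -0.035  0.036  0.049  0.052]
-0.04 24 x [-0.006  0.007  0.012] y [-0.039 -0.035 -0.033  0.045  0.05 ]
-0.0 20 x [-0.001  0.006  0.011] y [-0.005 -0.     0.003  0.006  0.009]
0.01 15 x [-0.001  0.009  0.013] y [-0.003  0.003  0.007  0.009  0.01 ]
0.02 5 x [0.001 0.007 0.012] y [0.002 0.005 0.006 0.008 0.009]
0.04 5 x [0.002 0.003 0.007] y [0.002 0.004 0.004 0.004 0.005]
0.05 542 x [-0.075 -0.041 -0.008] y [-0.006  0.02   0.052  0.082  0.104]
tcp px [297.97522148 133.8309244 ] width 0.06884239435
[... 431 characters left out ...]
 x [0.005 0.01  0.01 ] y [-0.052 -0.044 -0.036  0.043  0.052]
-0.06 1026 x [-0.     0.009  0.01 ] y [-0.05  -0.042  0.036  0.042  0.05 ]
-0.05 927 x [-0.006  0.009  0.01 ] y [-0.05  -0.04   0.036  0.04   0.05 ]
-0.04 546 x [-0.008  0.008  0.01 ] y [-0.049 -0.038  0.036  0.037  0.049]
-0.0 574 x [-0.005  0.002  0.009] y [-0.007 -0.004  0.     0.003  0.007]
0.01 123 x [0.004 0.009 0.01 ] y [-0.008 -0.004  0.     0.004  0.007]
0.02 43 x [0.003 0.009 0.01 ] y [-0.007 -0.004 -0.001  0.004  0.008]
0.04 22 x [0.003 0.004 0.005] y [-0.002 -0.001 -0.     0.001  0.002]
0.05 8139 x [-0.068 -0.033 -0.009] y [-0.012  0.014  0.039  0.07   0.104]
tcp px [255.97696815 224.21718067] width 0.06884239435367477
```

Emit:
drive_tool --pt "0.04 -0.06 -0.4 0 0 0" --pt "0 0 -0.4 0 0 0" --pt "0 0 -0.4 0 0 0" --pt "0 0 -0.34 0 0 0" --pt "0 0 0 0 0 0" --claw 0.45

```text
t: 9.2
eef_pos: [0.6266, 0.1763, 0.1163]
ee_rot: [3.139, -0.0, -1.15]
force: [-0.5, -0.5, 0.1]
width: 0.041
```

Run:
```python
from h import *
s=arm.get_state(); Rt=R.from_euler("xyz",s["ee_rot"]).as_matrix(); print(s["eef_pos"],s["width"],s["force"])
for n in("wrist","side"):
    c=arm.get_calibration(n); im,d=arm.grab_frame(n)
    P=cloud(d,c,np.ones((384,512),bool)); L=(P-s["eef_pos"])@Rt
    m=(abs(L[:,0])<.03)&(abs(L[:,1])<.06); Q=L[m]
    f=Q[abs(Q[:,1])>.014]; k=Q[abs(Q[:,1])<.014]
    print(n,"finger",np.histogram(f[:,2],np.arange(-.08,.03,.005)))
    for z in np.arange(-.08,.02,.01):
        q=k[(k[:,2]>z)&(k[:,2]<=z+.01)]
        if len(q)>3: print("knob",round(z,3),len(q),np.percentile(q[:,0],[5,50,95]).round(3),np.percentile(q[:,1],[5,50,95]).round(3))
```

```text
[0.6266011  0.17632306 0.11631216] 0.04098284450269767 [-0.53253228 -0.46621191  0.11469538]
wrist finger (array([440, 383, 429, 390, 360, 529, 417, 376, 323, 119,   0,   0,   0,
         0, 381, 314, 157,  32,  54,  23,  24]), array([-8.0000000e-02, -7.5000000e-02, -7.0000000e-02, -6.5000000e-02,
       -6.0000000e-02, -5.5000000e-02, -5.0000000e-02, -4.5000000e-02,
       -4.0000000e-02, -3.5000000e-02, -3.0000000e-02, -2.5000000e-02,
       -2.0000000e-02, -1.5000000e-02, -1.0000000e-02, -5.0000000e-03,
        6.9388939e-17,  5.0000000e-03,  1.0000000e-02,  1.5000000e-02,
        2.0000000e-02,  2.5000000e-02]))
knob -0.06 757 [-0.001  0.003  0.007] [-0.008 -0.     0.007]
knob -0.05 316 [0.001 0.006 0.007] [-0.008 -0.     0.007]
knob -0.04 22 [0.003 0.006 0.007] [-0.005  0.     0.006]
knob -0.03 47 [-0.001  0.001  0.001] [-0.003 -0.001  0.002]
knob -0.02 79 [-0.001  0.001  0.001] [-0.003 -0.001  0.002]
knob -0.01 350 [-0.028 -0.016  0.001] [-0.014  0.008  0.014]
knob -0.0 169 [-0.015 -0.014  0.001] [-0.013 -0.002  0.012]
knob 0.01 653 [-0.015 -0.001  0.008] [-0.011 -0.004  0.007]
[... 219 characters left out ...]
-02, -5.0000000e-02, -4.5000000e-02,
       -4.0000000e-02, -3.5000000e-02, -3.0000000e-02, -2.5000000e-02,
       -2.0000000e-02, -1.5000000e-02, -1.0000000e-02, -5.0000000e-03,
        6.9388939e-17,  5.0000000e-03,  1.0000000e-02,  1.5000000e-02,
        2.0000000e-02,  2.5000000e-02]))
knob -0.06 20 [-0.002  0.004  0.009] [-0.004  0.004  0.01 ]
knob -0.05 14 [-0.002  0.006  0.009] [-0.003  0.006  0.009]
knob -0.03 4 [-0.001  0.002  0.004] [0.002 0.003 0.004]
knob -0.02 4 [-0.001  0.001  0.003] [0.002 0.002 0.004]
knob -0.01 20 [-0.024 -0.014  0.004] [-0.011  0.     0.009]
knob -0.0 12 [-0.015 -0.012  0.003] [-0.004  0.003  0.012]
knob 0.01 31 [-0.018 -0.001  0.009] [-0.007  0.003  0.01 ]
```

The measured finger ends lie about 32 mm short of the reported TCP, which is why the first close missed. The knob is now between the pads, so I'm closing again.

Emit:
drive_tool --pt "0 0 0 0 0 0" --pt "0 0 0 0 0 0" --pt "0 0 0 0 0 0" --pt "0 0 0 0 0 0" --pt "0 0 0 0 0 0" --claw 0 --newtons 30

```text
t: 9.93
eef_pos: [0.627, 0.1766, 0.1181]
ee_rot: [3.141, 0.0, -1.15]
force: [-3.4, -0.7, 2.0]
width: 0.0171
```

Emit:
drive_tool --pt "0 0 0.2 0 0 0" --pt "0 0 0.2 0 0 0" --pt "0 0 0.2 0 0 0"

```text
t: 10.3
eef_pos: [0.627, 0.1766, 0.1424]
ee_rot: [3.141, 0.0, -1.15]
force: [-2.0, -1.6, -3.8]
width: 0.0173
```

Emit:
drive_tool --pt "0 0 0.2 0 0 0" --pt "0 0 0.2 0 0 0" --pt "0 0 0.22 0 0 0" --pt "0 0 0 0 0 0" --pt "0 0 0 0 0 0"

```text
t: 10.92
eef_pos: [0.6272, 0.1766, 0.168]
ee_rot: [-3.141, -0.0, -1.15]
force: [-6.5, -1.1, 1.5]
width: 0.0175
```

Run:
```python
from h import *
s=arm.get_state(); Rt=R.from_euler("xyz",s["ee_rot"]).as_matrix(); print(s["eef_pos"],s["width"],s["force"])
n="wrist"
c=arm.get_calibration(n); im,d=arm.grab_frame(n)
P=cloud(d,c,np.ones((384,512),bool)); L=(P-s["eef_pos"])@Rt
Q=P[(abs(L[:,0])<.012)&(abs(L[:,1])<.008)]
print(np.histogram(Q[:,2],np.arange(.1,.26,.005)))
print([(np.round(toW(r["point"],c),4).tolist(),round(r["score"],2)) for r in arm.landmark_of("pin_knob",n)][:2])
```

```text
[0.62715429 0.17659366 0.16801033] 0.01751144929244179 [-6.50572358 -1.11046905  1.50416367]
(array([247,  13,  13,  16,  16,  16,  19,  20,  22,  24,  21,  22,  28,
        27,  27,  33,  37,  41,  14,   0,   5, 128, 140, 162, 660,   2,
         0,   0,   0,   0,   0]), array([0.1  , 0.105, 0.11 , 0.115, 0.12 , 0.125, 0.13 , 0.135, 0.14 ,
       0.145, 0.15 , 0.155, 0.16 , 0.165, 0.17 , 0.175, 0.18 , 0.185,
       0.19 , 0.195, 0.2  , 0.205, 0.21 , 0.215, 0.22 , 0.225, 0.23 ,
       0.235, 0.24 , 0.245, 0.25 , 0.255]))
[]
```

Emit:
drive_tool --pt "0 0 0 0 0 0" --pt "0 0 0 0 0 0" --pt "0 0 0 0 0 0" --pt "0 0 0.5 0 0 0" --pt "0 0 1 0 0 0" --claw 0.6

```text
t: 11.65
eef_pos: [0.6267, 0.1764, 0.2258]
ee_rot: [3.138, -0.0, -1.15]
force: [1.6, 0.3, 0.4]
width: 0.052
```

Emit:
drive_tool --pt "0 0 0.4 0 0 0" --pt "-0.25 -0.7 0 0 0 -0.97" --pt "-0.25 -0.7 0 0 0 -0.97" --pt "-0.25 -0.7 0 0 0 -0.97" --pt "-0.25 -0.7 0 0 0 -0.97"

```text
t: 12.28
eef_pos: [0.5871, 0.0639, 0.2426]
ee_rot: [-3.142, 0.0, -1.559]
force: [-0.2, -0.0, 0.8]
width: 0.0526
```

Emit:
drive_tool --pt "-0.25 -0.7 0 0 0 -0.97" --pt "-0.25 -0.7 0 0 0 -0.97" --pt "-0.25 -0.7 0 0 0 -0.97" --pt "-0.25 -0.7 0 0 0 -0.97" --pt "-0.25 -0.7 0 0 0 -0.97"

```text
t: 12.9
eef_pos: [0.5371, -0.0761, 0.2427]
ee_rot: [-3.141, 0.0, -2.067]
force: [0.5, -0.1, -0.4]
width: 0.0524
```

Emit:
drive_tool --pt "-0.25 -0.7 0 0 0 -0.97" --pt "-0.25 -0.7 0 0 0 -0.97" --pt "-0.25 -0.7 0 0 0 -0.97" --pt "-0.25 -0.7 0 0 0 -0.97" --pt "-0.25 -0.7 0 0 0 -0.97"

```text
t: 13.52
eef_pos: [0.4871, -0.2161, 0.2427]
ee_rot: [-3.142, 0.0, -2.575]
force: [0.2, -0.6, 0.3]
width: 0.0524
```

Emit:
drive_tool --pt "-0.25 -0.7 0 0 0 -0.97" --pt "-0.25 -0.7 0 0 0 -0.97" --pt "-0.25 -0.7 0 0 0 -0.97" --pt "-0.2 -0.3 0 0 0 -0.97" --pt "0 0 0 0 0 0"

```text
t: 14.15
eef_pos: [0.4489, -0.312, 0.2426]
ee_rot: [3.141, -0.0, -2.98]
force: [-0.7, 0.9, -0.6]
width: 0.0524
```

```bash
cat > door.py <<'E'
from h import *
s=arm.get_state(); print(s["t"],s["eef_pos"],s["ee_rot"],s["width"],s["q"].round(2))
n="wrist"; c=arm.get_calibration(n); im,d=arm.grab_frame(n); save("",im,"w3.png")
for t in("door_grip","door_knuckle"): print(t,[(np.round(toW(r["point"],c),4).tolist(),round(r["score"],2)) for r in arm.landmark_of(t,n)][:3])
P=cloud(d,c,np.ones((384,512),bool)); D=P[(np.hypot(P[:,0]-.46,P[:,1]+.312)<.085)&(abs(P[:,2]-.110)<.006)]
print(len(D),D[:,2].mean(),cv2.minAreaRect(D[:,:2].astype(np.float32)))
l=cv2.fitLine(D[:,:2].astype(np.float32),cv2.DIST_HUBER,0,.01,.01).ravel();print(np.degrees(np.arctan2(l[1],l[0])),l)
K=P[(np.hypot(P[:,0]-.533,P[:,1]+.300)<.018)&(P[:,2]>.066)&(P[:,2]<.085)]
if len(K): print("knuckle top",len(K),np.median(K,0),cv2.minEnclosingCircle(K[:,:2].astype(np.float32)))
E
python3 door.py
```

```text
14.15 [ 0.44892443 -0.31195308  0.24258748] [ 3.14144747e+00 -1.42496226e-04 -2.97981269e+00] 0.05239978912597026 [-0.25  0.12 -0.2  -0.   -1.26 -1.16]
door_grip [([0.5117, -0.4825, 0.0885], 0.7), ([0.4503, -0.3108, 0.0929], 0.59)]
door_knuckle [([0.5218, -0.4022, 0.0501], 0.92), ([0.5332, -0.3019, 0.0614], 0.76)]
1154 0.10938728726519635 ((0.46060556173324585, -0.3120488226413727), (0.10945868492126465, 0.011057648807764053), 9.315644264221191)
9.382502 [ 0.986622    0.16302465  0.45776275 -0.31222785]
knuckle top 112 [ 0.53350433 -0.29853631  0.07280029] ((0.5297518372535706, -0.300233393907547), 0.00998339056968689)
```

View pics/w3.png

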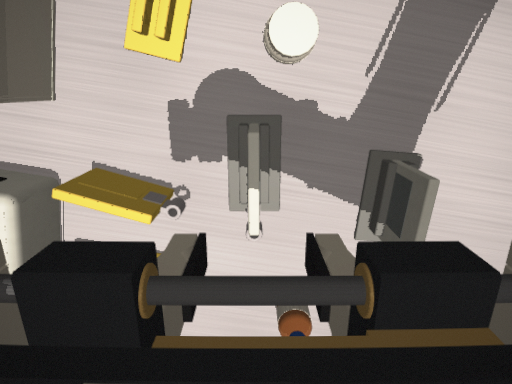

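Emit:
drive_tool --pt "0 -0.05 -1 0 0 0" --pt "0 0 -1 0 0 0" --pt "0 0 -1 0 0 0" --pt "0 0 -1 0 0 0" --pt "0 0 -0.95 0 0 0"

```text
t: 14.92
eef_pos: [0.4499, -0.3126, 0.0437]
ee_rot: [-3.141, 0.0, -2.976]
force: [1.0, 0.2, -0.1]
width: 0.0529
```

Emit:
drive_tool --pt "0 0 0 0 0 0" --pt "0 0 0 0 0 0" --pt "0 0 0 0 0 0" --pt "0 0 0 0 0 0" --pt "0 0 0 0 0 0" --claw 0 --newtons 45

```text
t: 15.55
eef_pos: [0.4499, -0.3135, 0.0458]
ee_rot: [-3.141, 0.001, -2.978]
force: [-0.3, 1.7, 5.3]
width: 0.0118
```

Emit:
drive_tool --pt "0 0 0 0 0 0" --pt "0 0 0 0 0 0"

```text
t: 15.8
eef_pos: [0.4499, -0.3135, 0.0458]
ee_rot: [-3.141, 0.001, -2.978]
force: [-0.6, 1.8, 6.6]
width: 0.0118
```

Emit:
drive_tool --pt "0 0 0.3 0 0 0" --pt "0 0 0.6 0 0 0" --pt "0 0 0.8 0 0 0" --pt "0 0 0.8 0 0 0" --pt "0 0 0.75 0 0 0"

```text
t: 16.42
eef_pos: [0.4489, -0.3131, 0.1764]
ee_rot: [3.141, -0.0, -2.979]
force: [-0.4, -0.5, -2.4]
width: 0.012
```

Emit:
drive_tool --pt "0.2 0.3 0 0 0 0.5" --pt "0.35 0.52 0 0 0 1" --pt "0.35 0.52 0 0 0 1" --pt "0.35 0.52 0 0 0 1" --pt "0.35 0.52 0 0 0 1"

```text
t: 17.05
eef_pos: [0.5131, -0.2166, 0.1738]
ee_rot: [3.14, -0.001, -2.502]
force: [-0.2, 0.4, -2.5]
width: 0.0119
```

Emit:
drive_tool --pt "0.35 0.52 0 0 0 1" --pt "0.35 0.52 0 0 0 1" --pt "0.35 0.52 0 0 0 1" --pt "0.35 0.52 0 0 0 1" --pt "0.35 0.52 0 0 0 1"

```text
t: 17.68
eef_pos: [0.583, -0.1127, 0.1737]
ee_rot: [3.139, -0.001, -1.979]
force: [0.1, 0.3, -2.0]
width: 0.0119
```

Emit:
drive_tool --pt "0.35 0.52 0 0 0 1" --pt "0.35 0.52 0 0 0 1" --pt "0.35 0.52 0 0 0 1" --pt "0.35 0.52 0 0 0 1" --pt "0.35 0.52 0 0 0 1"

```text
t: 18.3
eef_pos: [0.6529, -0.0088, 0.1735]
ee_rot: [3.139, 0.0, -1.455]
force: [0.9, -0.8, -2.5]
width: 0.0121
```

Emit:
drive_tool --pt "0.35 0.52 0 0 0 1" --pt "0.35 0.52 0 0 0 1" --pt "0.25 0.45 0 0 0 1" --pt "0 0 0 0 0 0.55" --pt "0 0 0 0 0 0"

```text
t: 18.92
eef_pos: [0.6906, 0.0503, 0.1734]
ee_rot: [3.139, 0.001, -1.087]
force: [0.6, -0.4, -2.1]
width: 0.012
```

```bash
cat > look.py <<'E'
from h import *
import sys
s=arm.get_state(); Rt=R.from_euler("xyz",s["ee_rot"]).as_matrix(); print(s["t"],s["eef_pos"],s["ee_rot"],s["width"],s["force"],s["q"].round(2))
ims=[]
for n in("wrist","side"):
    c=arm.get_calibration(n); im,d=arm.grab_frame(n)
    for t in("door_grip","door_knuckle","jamb_gap","pin_knob"): print(n,t,[(np.round(toW(r["point"],c),4).tolist(),round(r["score"],2)) for r in arm.landmark_of(t,n)][:3])
    np.savez(n+"L.npz",im=im,d=d,o=c["origin"],r=c["rotation"],m=c["mtx"],k=c["dist_coeffs"])
    ims.append(cv2.resize(im,(440,330)) if n=="wrist" else cv2.resize(im[100:220,250:370],(330,330)))
save("",np.hstack(ims),sys.argv[1])
E
python3 look.py l1.png
```

```text
18.925 [0.69056729 0.05026243 0.17341055] [ 3.13928581e+00  8.95000102e-04 -1.08721359e+00] 0.012014063660838408 [ 0.58160996 -0.36354099 -2.05875093] [ 0.35  0.4   0.03 -0.   -1.2   0.13]
wrist door_grip [([0.688, 0.0489, 0.2202], 0.59), ([0.6863, 0.0598, 0.1348], 0.2)]
wrist door_knuckle [([0.6507, 0.1227, 0.19], 0.56), ([0.4783, -0.1246, 0.0062], 0.28)]
wrist jamb_gap []
wrist pin_knob []
side door_grip [([0.6264, 0.1775, 0.2183], 0.75), ([0.5101, -0.4814, 0.0869], 0.73), ([0.6925, 0.0497, 0.222], 0.59)]
side door_knuckle [([0.5195, -0.3968, 0.0517], 0.77), ([0.678, -0.2158, -0.0019], 0.28)]
side jamb_gap [([0.6261, 0.1776, 0.0632], 0.9), ([0.6252, 0.1784, -0.0017], 0.67)]
side pin_knob [([0.6279, 0.1759, 0.2137], 0.37), ([0.6753, -0.2187, -0.0003], 0.25)]
```

View pics/l1.png

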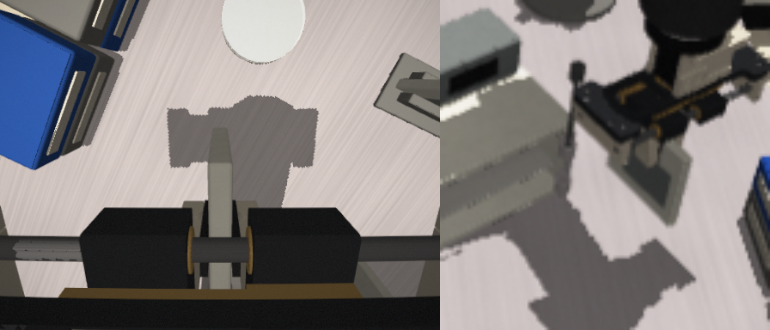

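```bash
cat > meas.py <<'E'
from h import *
s=arm.get_state(); print(s["eef_pos"],s["ee_rot"])
for n in("side","wrist","top"):
    if n=="top": im,d=arm.grab_frame(n); c=arm.get_calibration(n)
    else:
        z=np.load(n+"L.npz"); im,d=z["im"],z["d"]; c=dict(origin=z["o"],rotation=z["r"],mtx=z["m"],dist_coeffs=z["k"])
    P=cloud(d,c,np.ones((384,512),bool))
    a=s["ee_rot"][2]+np.pi; X=np.array([np.cos(a),np.sin(a)]); Y=np.array([-X[1],X[0]])
    L=np.c_[(P[:,:2]-s["eef_pos"][:2])@X,(P[:,:2]-s["eef_pos"][:2])@Y,P[:,2]-s["eef_pos"][2]]
    # door x 67 in front of grip to -43 behind; z from +.064 to -.038
    D=L[(L[:,0]>-.05)&(L[:,0]<.066)&(abs(L[:,1])<.012)&(L[:,2]>-.036)&(L[:,2]<.07)]
    print(n,len(D),"z",np.percentile(D[:,2],[1,50,98]).round(4),"x",np.percentile(D[:,0],[1,99]).round(4),"y",np.percentile(D[:,1],[5,50,95]).round(4))
    T=D[(D[:,2]>.055)]; 
    if len(T)>15:
        k=np.polyfit(T[:,0],T[:,2],1); ky=np.polyfit(T[:,0],T[:,1],1); print(" top: len",len(T),"slope z/x",k, "y/x",ky)
    F=D[(D[:,2]<.03)&(abs(D[:,1])>.003)]
    if len(F)>15:
        A=np.c_[F[:,0],F[:,2],np.ones(len(F))]; w=np.linalg.lstsq(A,F[:,1],rcond=None)[0]; print(" face y = a x + b z + c",w.round(4),len(F))
    K=L[(L[:,0]>.066)&(L[:,0]<.095)&(abs(L[:,1])<.015)&(L[:,2]>-.01)&(L[:,2]<.04)]
    if len(K)>8: print(" knuckle",len(K),np.percentile(K,[3,50,97],axis=0).round(4).tolist())
E
python3 meas.py
```

```text
[0.69140135 0.04939102 0.17498838] [-3.14140010e+00 -5.07200944e-06 -1.08843586e+00]
side 489 z [-0.0351  0.0062  0.0644] x [-0.0446  0.0599] y [-0.0013  0.007   0.0094]
 top: len 58 slope z/x [0.00011858 0.06194446] y/x [0.07816621 0.00547124]
 face y = a x + b z + c [0.0167 0.0141 0.0073] 325
wrist 5100 z [-0.0239  0.0618  0.0675] x [-0.0412  0.0298] y [-0.009  0.     0.009]
 top: len 3793 slope z/x [0.01134397 0.06225702] y/x [-0.00119208 -0.00013885]
 face y = a x + b z + c [-0.0019 -0.0025 -0.0003] 214
 knuckle 13 [[0.0801, -0.0096, -0.0021], [0.0811, -0.0093, 0.0007], [0.082, 0.0094, 0.0051]]
top 109 z [-0.0334  0.0282  0.0698] x [-0.0378  0.0657] y [-0.0048  0.0039  0.0064]
 top: len 29 slope z/x [0.01451217 0.06311241] y/x [-0.00054341 -0.00065887]
 face y = a x + b z + c [-0.001   0.0196  0.005 ] 51
 knuckle 38 [[0.0668, -0.0089, 0.0062], [0.0794, 0.0003, 0.0235], [0.0893, 0.0081, 0.0356]]
```

Emit:
drive_tool --pt "0 0 -0.7 0 0 0" --pt "0 0 -0.9 0 0 0" --pt "0 0 -0.9 0 0 0" --pt "0 0 -0.61 0 0 0" --pt "0 0 0 0 0 0"

```text
t: 20.1
eef_pos: [0.6898, 0.049, 0.0482]
ee_rot: [3.137, 0.001, -1.088]
force: [0.5, 0.1, -1.5]
width: 0.0115
```

Emit:
drive_tool --pt "-0.2 0.4 0 0 0 0" --pt "-0.15 0.3 0 0 0 0" --pt "0 0 0 0 0 0"

```text
t: 20.48
eef_pos: [0.6775, 0.0792, 0.0518]
ee_rot: [-3.14, -0.0, -1.086]
force: [0.9, 0.1, -2.3]
width: 0.0114
```

```bash
python3 look.py l2.png; python3 meas.py
python3 - <<'E'
from h import *
z=np.load("sideL.npz"); save("",cv2.resize(z["im"][115:190,255:355],(800,600),interpolation=cv2.INTER_CUBIC),"l2s.png")
E
```

```text
20.475 [0.67749554 0.07921962 0.05184528] [-3.13969712e+00 -1.57007695e-04 -1.08618831e+00] 0.011426662073212017 [ 0.91630674  0.06107379 -2.29412452] [ 0.4   0.48 -0.14 -0.   -0.94  0.08]
wrist door_grip [([0.6756, 0.081, 0.0979], 0.56)]
wrist door_knuckle [([0.64, 0.1501, 0.0666], 0.97)]
wrist jamb_gap []
wrist pin_knob []
side door_grip [([0.6797, 0.0763, 0.0985], 0.89), ([0.5079, -0.4858, 0.0896], 0.57)]
side door_knuckle [([0.5196, -0.3982, 0.0545], 0.62), ([0.6737, -0.2162, -0.0002], 0.19)]
side jamb_gap [([0.6279, 0.1791, 0.0659], 0.62)]
side pin_knob [([0.6304, 0.1808, 0.216], 0.6)]
[0.67743688 0.07725309 0.05035662] [ 3.14140929e+00 -3.21233763e-06 -1.08850787e+00]
side 350 z [-0.0352  0.0066  0.0642] x [-0.0448  0.0373] y [-0.0019  0.0065  0.0092]
 top: len 44 slope z/x [0.0734432  0.06428494] y/x [0.00420545 0.00282954]
 face y = a x + b z + c [0.0308 0.0341 0.0074] 225
wrist 4987 z [-0.0233  0.0648  0.0673] x [-0.0406  0.0304] y [-0.0087 -0.001   0.0086]
 top: len 3775 slope z/x [0.01394979 0.06491648] y/x [-7.53065483e-05 -9.20462377e-04]
 face y = a x + b z + c [1.9468 0.0097 0.0751] 202
 knuckle 12 [[0.0809, -0.0107, 0.0013], [0.082, -0.0012, 0.004], [0.0828, 0.0082, 0.0076]]
top 86 z [-0.0335  0.0343  0.069 ] x [-0.0295  0.0659] y [-0.0057  0.0037  0.0064]
 top: len 27 slope z/x [0.1335318  0.05710453] y/x [ 0.04417294 -0.00240187]
 face y = a x + b z + c [-0.0169  0.0447  0.0056] 33
 knuckle 30 [[0.0689, -0.0096, -0.0005], [0.0789, 0.0014, 0.0229], [0.0893, 0.0077, 0.0353]]
```

View pics/l2s.png

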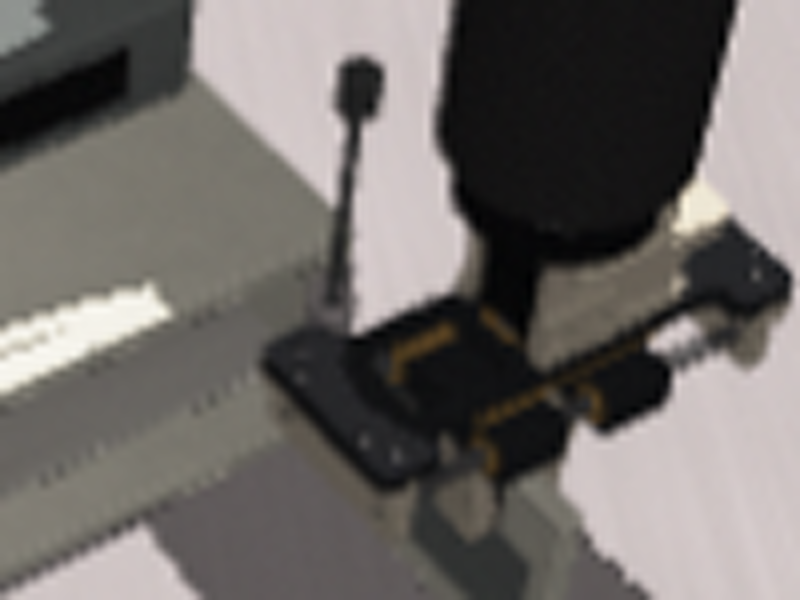

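Emit:
drive_tool --pt "-0.11 0.24 -0.02 0 0 0" --pt "-0.11 0.24 0 0 0 0" --pt "-0.1 0.22 0 0 0 0" --pt "0 0 0 0 0 0" --pt "0 0 0 0 0 0"

```text
t: 21.65
eef_pos: [0.6646, 0.1057, 0.0498]
ee_rot: [-3.142, -0.0, -1.088]
force: [0.7, 0.7, -2.0]
width: 0.0115
```

```bash
python3 look.py l3.png; python3 meas.py | grep -A5 wrist
python3 - <<'E'
from h import *
s=arm.get_state(); print(s["eef_pos"],s["ee_rot"],s["force"],s["moment"],s["qd"].round(4))
a=s["ee_rot"][2]+np.pi; print("pred knuckle",s["eef_pos"]+[.0807*np.cos(a),.0807*np.sin(a),.0125])
z=np.load("wristL.npz"); save("",cv2.resize(z["im"][200:384],(800,288)),"l3w.png")
im,d=arm.grab_frame("top"); c=arm.get_calibration("top")
for t in("door_knuckle","jamb_gap","pin_knob","door_grip"): print(t,[(np.round(toW(r["point"],c),4).tolist(),round(r["score"],2)) for r in arm.landmark_of(t,"top")][:2])
E
```

```text
21.65 [0.66462282 0.10573011 0.04975291] [-3.14150609e+00 -8.42942201e-05 -1.08763999e+00] 0.01154037030758853 [ 0.67341233  0.71482759 -1.98744349] [ 0.45  0.47 -0.17  0.   -0.93  0.04]
wrist door_grip [([0.6621, 0.1068, 0.0944], 0.8)]
wrist door_knuckle [([0.6266, 0.1774, 0.066], 0.83)]
wrist jamb_gap []
wrist pin_knob []
side door_grip [([0.5117, -0.4814, 0.0931], 0.69), ([0.6689, 0.1065, 0.0963], 0.54)]
side door_knuckle [([0.6264, 0.1766, 0.0649], 0.81), ([0.5214, -0.3965, 0.0551], 0.74)]
side jamb_gap [([0.6276, 0.1782, 0.0609], 0.92)]
side pin_knob [([0.6303, 0.1777, 0.2142], 0.59), ([0.6272, 0.1771, 0.0636], 0.55)]
wrist 5036 z [-0.0244  0.0635  0.0669] x [-0.042   0.0291] y [-0.0089 -0.0003  0.0088]
 top: len 3775 slope z/x [0.01251248 0.06375433] y/x [-0.00245425 -0.00037562]
 face y = a x + b z + c [1.0796e+00 1.0000e-04 4.3600e-02] 207
 knuckle 28 [[0.0796, -0.0143, -0.0098], [0.0811, -0.0006, -0.0073], [0.093, 0.0092, 0.0058]]
top 78 z [-0.0333  0.0303  0.0673] x [0.0128 0.0657] y [-0.0062  0.0034  0.0064]
 top: len 26 slope z/x [-0.19079777  0.07130044] y/x [ 0.00486184 -0.00089525]
[0.66463841 0.10543566 0.04964859] [ 3.14158687e+00 -3.45038711e-05 -1.08821600e+00] [ 0.37246359 -0.76739422 -2.59329395] [-0.01036487 -0.04213537 -0.00605307] [ 0.0017 -0.003   0.0003 -0.0001 -0.0007  0.0003]
pred knuckle [0.62718825 0.17691976 0.06214859]
door_knuckle [([0.4817, -0.1201, 0.0015], 0.75), ([0.5251, -0.4036, 0.0541], 0.65)]
jamb_gap [([0.6282, 0.1753, 0.0618], 0.71)]
pin_knob [([0.302, -0.295, -0.0007], 0.66), ([0.6288, 0.1789, 0.2184], 0.48)]
door_grip [([0.516, -0.4817, 0.0884], 0.75), ([0.6649, 0.1087, 0.1004], 0.56)]
```

Run:
```python
from h import *
z=np.load("sideL.npz"); im,d=z["im"],z["d"]; c=dict(origin=z["o"],rotation=z["r"],mtx=z["m"],dist_coeffs=z["k"])
P=cloud(d,c,np.ones((384,512),bool)); g=np.nonzero(d.ravel()>0)[0]; v,u=np.divmod(g,512)
m=np.hypot(P[:,0]-.6272,P[:,1]-.177)<.0125
for a,b in((.023,.043),(.048,.056),(.056,.064),(.064,.072),(.072,.078),(.083,.09),(.09,.098),(.105,.2),(.206,.225)):
    k=m&(P[:,2]>a)&(P[:,2]<b); 
    if k.sum()>2: print(a,b,k.sum(),"xy mean",P[k,:2].mean(0).round(4),"x",P[k,0].min().round(4),P[k,0].max().round(4),"y",P[k,1].min().round(4),P[k,1].max().round(4),"cols",u[k].min(),u[k].max(),"rows",v[k].min(),v[k].max())
q=[(.6272,.1768,h) for h in(.043,.063,.083,.103,.16,.2135)]
for w in q:
    p=RM(c).T@(np.array(w)-c["origin"]); print(w,cv2.projectPoints(np.array([[p[0],-p[1],-p[2]]]),np.zeros(3),np.zeros(3),c["mtx"],c["dist_coeffs"])[0].ravel().round(1))
a=cv2.resize(im[125:175,270:320],(600,600),interpolation=cv2.INTER_NEAREST); save("",a,"l3s.png")
```

```text
0.105 0.2 36 xy mean [0.6251 0.1745] x 0.6195 0.6286 y 0.1706 0.186 cols 294 299 rows 131 148
0.206 0.225 42 xy mean [0.6255 0.1725] x 0.6176 0.6339 y 0.1662 0.1851 cols 297 302 rows 122 130
(0.6272, 0.1768, 0.043) [294.6 164.6]
(0.6272, 0.1768, 0.063) [295.2 160.5]
(0.6272, 0.1768, 0.083) [295.7 156.2]
(0.6272, 0.1768, 0.103) [296.3 151.9]
(0.6272, 0.1768, 0.16) [297.9 139. ]
(0.6272, 0.1768, 0.2135) [299.6 126. ]
```

View pics/l3s.png

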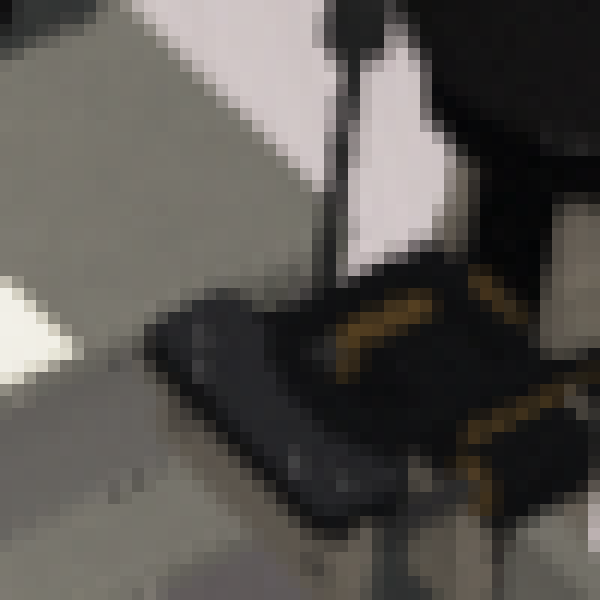

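View pics/l3w.png

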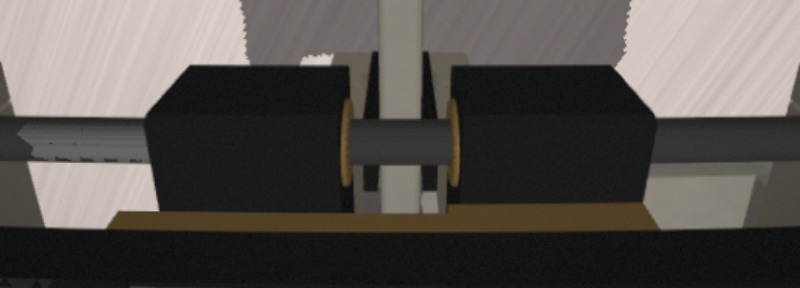

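Run:
```python
from h import *
s=arm.get_state(); print(s["t"],s["eef_pos"],s["ee_rot"],s["width"],s["force"]); print(arm.job_done())
```

```text
22.45 [0.66460361 0.10552027 0.0496662 ] [ 3.14157983e+00 -6.06192718e-06 -1.08812590e+00] 0.011864980037065279 [-0.19289292  0.06025244 -1.40347411]
the job is handed in; nothing more can be done
None
```

I drew the pin up, then brought the white knuckled door into the middle of the gap. I handed the job in at 22.5 s with the door held still in the gripper. No verdict was reported.

**Pin:** it is about 58 mm up, judged from the knob top at about 0.2235 m. The last side picture still showed it up.

**Knuckle position:** I estimate it at (0.627, 0.177, 0.062–0.066), from the grasp geometry and the networks. I took the gap centre as (0.627, 0.177, 0.063). The door's tilt came out at about 0.02 rad or less in the clean depth fits. A few sparse fits from the last looks gave larger values, which I took as noise.

**Grip and contact:** the gripper opening matches the door's 12 mm thickness. The wrist force was only the door's weight, so there was no sign of contact with the cabinet or pin.

**Checks that failed or disagreed:**
- The first close on the knob missed. The camera depth showed the finger ends about 32 mm short of the reported TCP, so I allowed for that in every later grasp.
- The height estimates for the door's knuckle differ by up to 4 mm between sources, which is within the tolerance but not tight. At 0.066 it would be 3 mm above the gap's centre.
- In the final pose the gripper hides the knuckles in the pictures I viewed. The alignment is therefore inferred, not seen directly.

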